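Send the work carrier round the bend of the transfer track

TASK

A round work carrier stands in the entry leg of the bent transfer track. Push it along between the guide rails, round the corner, until it sits fully home against the end stop; keep it down on the track all the way (do not lift or tip it), and leave the spare carrier outside the track where it stands.

Things in the scene. Friction and masses are not known exactly. Their poses are not given: they have to be found in the camera images.
- track: fixed L-shaped aluminium plate, 5 mm thick, z up; origin under the bend's centre, on the work surface. Channel centre line (mm): entry leg along +x at y=60 from x=-62 to 0, quarter circle of radius 60 about the origin to (60,0), exit leg along -y at x=60. Two round steel guide rails, 58 mm clear between, tops 18 mm above the work surface; end stop 19 mm high. +x points roughly to robot left
- carrier: the carrier to push, standing in the entry leg: black disc 50 mm across, 18 mm high, between the rails, with an aluminium hub 34 mm across on top, 45 mm high in all; about 0.12 kg, slides freely. Origin: centre of its underside; z up. On the plate the hub spans 23 to 50 mm above the work surface, clear above the rails
- spare_carrier: a second carrier of the same shape, standing on the work surface outside the track, to be left alone; origin: centre of its underside
- track_home (a point): on the plate's top, at (60,-50) mm in the track's frame: where the carrier's origin lies when the carrier touches the end stop, centred between the rails; axes as the track's. Beware: to the left of the track (robot's left) an iron and hot-air holder stands up to about 0.25 m high on the work surface; cross it higher or come from the right
Things that resemble listed ones, but are neither listed nor needed, are in the scene too. Leave any orange look-alike of the carrier alone.

How it is judged (in metres and radians):
On the way:
1. the carrier passes round the bend between the rails (x of carrier in the frame of track above 0.022 m and y of carrier in the frame of track above 0.022 m and horizontal distance between carrier and track between 0.05 and 0.07 m), for 0.05 s.
At the end, for the whole second after the job is handed in: the carrier stands upright and at rest on the track's plate within 12 mm of its home place against the end stop (the rails leave 4 mm to either side) (horizontal distance between carrier and track_home below 0.012 m and z of carrier in the frame of track_home below 0.004 m and angle between carrier's own z axis and vertical below 0.1 rad and linear speed of carrier below 0.02 m/s); the robot touches nothing.
It fails at once if the carrier is lifted: more than 10 mm off the track's plate (z of carrier in the frame of track above 0.015 m).
It fails at once if the carrier is tipped by more than about 25 degrees (angle between carrier's own z axis and vertical above 0.44 rad).
It fails at once if the spare carrier is moved by more than 15 mm (distance of spare_carrier from where it was at the start of the episode above 0.015 m).
It also fails if it takes over 40 s, if anything falls off the work surface, if the arm or the gripper's body presses on something with over 40 N, if the wrist force passes 120 N, or if a joint passes its speed limit or range.

ROBOT

A 6-joint arm with a two-finger parallel gripper is mounted at the origin on a cart in front of the work surface, level with it; the furniture and walls round the work are solid. World frame = base frame: x ahead of the robot, y to its left, z up, the work surface at z = 0. Lengths are in mm, angles in rad, forces in N, time in s.
With the tool pointing down it reaches from about 350 to 975 mm from the base axis. Payload 7.1 kg.
Tool frame: the origin (TCP) lies at the very end of the fingers, on their centre line; the grasp point (between the pads) lies 19 mm behind it (ctrl.grasp_offset is the distance from the TCP to the grasp point, in mm); z points along the fingers, y is the line along which they close (so a half turn about z gives the same grasp; the last joint's range is limited). The gripper opens to 88 mm and grips with 3 to 60 N. Pads are 20 mm wide; open, the fingers measure 115 mm over their backs; the gripper's body (75 mm by 178 mm) begins 61 mm behind the grasp point.
Start: joints at [-1.132, 0.423, 1.63, -0, 1.089, -0.019], TCP at [276.249, -560.617, 222.675] pointing down, gripper open.
Joint ranges: [-3, 3], [-0.9, 2.11], [0.09, 2.58], [-1.31, 4.45], [0.11, 2.69], [-2.54, 2.54]. Speed limits (rad/s): [2.39, 2.39, 3.01, 3.14, 3.14, 3.14].

INTERFACE

Orientations are given as a rotation vector (axis times angle).
In Python, from workcell import ctrl, viewer, ticket, models gives the robot as it stands.
- The arm moves only by the tool play_rows, never from a script. Its arguments are lists of equal length, an entry for each row: "dp": the shift along the world's x, y, z in mm, a list of three; "yaw": the turn about the world's z in degrees. In form: {"dp": [[tx, ty, tz], ...], "yaw": [yaw, ...]}. A call has 1 to 8 rows; each row shifts and turns the commanded pose from where the row before left it; what a row does not reach is not made up. A row lasts 1/12 s, in which the tool goes at most 41.7 mm and 7.16 degrees, less where a joint would pass 70% of its speed; a pose out of reach is approached as far as the arm can. A call is refused whole if a number of a shift passes 41.7 or a number of a turn 7.16, either way. A call with a gripper value outside its range is refused whole. "gripper" is the closure, from 0 (fully open) to 1 (shut), set as the call begins (left out, the last holds). The fingers move at their own pace and stop on an object; the grip force is fixed at half the most. Time passes only in rows, so rows that do not move let the fingers close. It gives the time, the measured TCP pose, the force, the opening and the grip force at its end, in the units of the state.
- ctrl.get_obs(): the state, without advancing time (a new reading comes with each control period).
- viewer.get_image(name): name is "scene" or "top" or "wrist"; returns a dict with "pixels" (480x640x3 uint8, red, green, blue), "range_z" (480x640 float32, mm along the optical axis (not along the pixel's ray), 0 where there is no reading), "fx", "fy", "cx", "cy" (pixels), "dist_coeffs" ([k1, k2, p1, p2, k3] as OpenCV has them; the pictures are not rectified), "T" (4x4, takes a point from camera to world coordinates); the wrist camera has in their place "hand_eye" (4x4, takes a point from camera to tool coordinates, whose origin is the TCP and whose axes are the flange's). Camera axes: x right, y up, looking along -z (the intrinsics and any distortion apply to the point x, -y, -z); pixel columns grow to the right and rows downward; lengths in mm; the calibration is good to about 2 mm. A picture is of the moment at which its call begins: read the wrist's pose just before it.
- ticket.close_job(): hands the job in; it is judged then, once.
Trained networks look in a picture, given as the dict that the camera call returned (one of the last four; its "shot" number tells which), for a name from the list of things; names that differ only in an ending like _2 or _b are one class to them, and where a whole thing is asked for, a point or a joint stands for the part that bears it (a point fixed in the world has none). Each returns a list of dicts, best first, with "conf" (0 to 1); they miss things now and then, are a little off and sometimes report something else, mostly with a low value. They report only what shows in the picture. A call takes as long as a camera call. They do not tell look-alikes from the thing itself.
- models.look_for(picture, name): "bbox" ([centre column, centre row, width, height] in pixels, round what is visible of it).
- models.landmark_of(picture, name): "location" ([column, row] in pixels: a listed point, or the origin of a listed thing).
The state is a dict: "t": time; "qpos": joint angles; "qvel": joint speeds; "joint_torque": joint torques, N m; "ee_pos": TCP position; "orientation": TCP orientation; "ft_force": force on the tool from outside, world axes, zero at the start; "moment": the same for the moment, N m; "width": finger opening in mm; "grasp_force": force on a finger pad.
Only numpy, scipy, OpenCV 4.12 (cv2) and the standard library are available. Lean on these libraries where they do the work, as an engineer would, in place of code of your own. Each camera call takes 0.05 s, during which the arm holds its last target. There are 200 camera calls.

## Working session

There is one attempt and no reset: what is moved stays moved. The work goes in short steps, Python scripts to look and compute and a tool call to move; the robot and the scene stay as the last step left them, time stands still between calls to the robot, and variables do not carry over. Pictures are saved under pics/ and viewed, at most 10 in all, crops included, and the job is handed in when it is done.

Besides the shell and the picture viewer there is one more tool, called after "Emit:" by a JSON object that holds its "api" and its "payload". play_rows: Moves the arm, as the interface text tells. Its arguments: {"type":"object","properties":{"dp":{"type":"array"},"yaw":{"type":"array"},"gripper":{"type":"number"}},"required":["dp","yaw"]}

```bash
mkdir -p pics
cat > h.py <<'E'
import numpy as np, cv2
from workcell import ctrl, viewer, ticket, models
def K(p): return np.array([[p['fx'],0,p['cx']],[0,p['fy'],p['cy']],[0,0,1.]]),np.array(p['dist_coeffs'],float)
def ray(p,uv):
    k,d=K(p); q=cv2.undistortPoints(np.array([[uv]],float),k,d)[0,0]
    return np.array([q[0],-q[1],-1.])
def at_z(p,uv,z,T=None):
    T=p['T'] if T is None else T; T=np.array(T)
    r=T[:3,:3]@ray(p,uv); o=T[:3,3]; return o+r*(z-o[2])/r[2]
def at_d(p,uv,T=None):
    T=np.array(p['T'] if T is None else T)
    d=p['range_z'][int(round(uv[1])),int(round(uv[0]))]
    return T[:3,:3]@(ray(p,uv)*d)+T[:3,3]
def save(p,n): cv2.imwrite('pics/'+n+'.png',p['pixels'][:,:,::-1])
E
python3 - <<'E'
from h import *
for n in('top','scene'):
    p=viewer.get_image(n); save(p,n+'0')
    for m in('track','carrier','track_home'):
        for f,k in((models.look_for,'bbox'),(models.landmark_of,'location')):
            try:
                for r in f(p,m)[:4]: print(n,m,k,np.round(r[k]),round(r['conf'],2), np.round(at_d(p,r[k][:2])))
            except Exception as e: print(n,m,k,e)
E
```

```text
top track bbox [366. 268. 124. 120.] 0.73 [ 458. -201.   18.]
top track location [371. 258.] 0.69 [ 477. -211.   -3.]
top carrier bbox [249. 206.  31.  26.] 0.87 [550.  -7.  43.]
top carrier bbox [393. 294.  33.  36.] 0.71 [ 413. -240.   50.]
top carrier bbox [257. 266.  28.  33.] 0.67 [452. -25.  44.]
top carrier location [391. 292.] 0.85 [ 416. -237.   50.]
top carrier location [257. 265.] 0.73 [453. -25.  46.]
top carrier location [249. 208.] 0.73 [545.  -8.  46.]
top track_home bbox [368. 265. 126. 123.] 0.89 [ 465. -205.    0.]
top track_home location [330. 230.] 0.86 [ 522. -140.    4.]
scene track bbox [344. 243. 132.  80.] 0.62 [ 460. -174.    4.]
scene track location [346. 234.] 0.73 [ 465. -187.   15.]
scene carrier bbox [383. 223.  27.  32.] 0.95 [ 413. -228.   35.]
scene carrier bbox [238. 273.  31.  36.] 0.73 [549.   9.  32.]
scene carrier bbox [297. 292.  36.  38.] 0.72 [446.  -8.  34.]
scene carrier bbox [339. 206.  26.  29.] 0.61 [ 509. -236.   28.]
scene carrier location [295. 298.] 0.82 [451.  -9.  17.]
scene carrier location [238. 279.] 0.79 [549.  11.  20.]
scene carrier location [383. 231.] 0.61 [ 410. -223.   22.]
scene track_home bbox [345. 242. 134.  71.] 0.9 [ 460. -176.    5.]
scene track_home location [309. 239.] 0.89 [ 519. -148.    4.]
scene track_home location [339. 213.] 0.52 [ 504. -227.   18.]
```

Run:
```python
import cv2
a=cv2.imread('pics/top0.png'); cv2.imwrite('pics/topc.png',cv2.resize(a[150:350,220:460],None,fx=3.3,fy=3,interpolation=2))
```

```text
(no output)
```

View pics/top0.png

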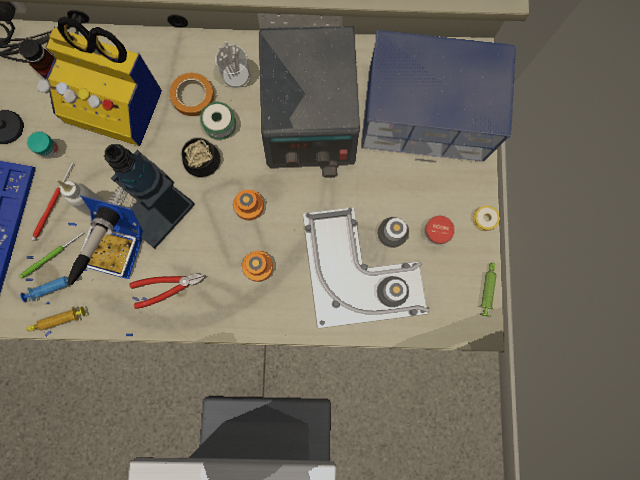

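View pics/topc.png

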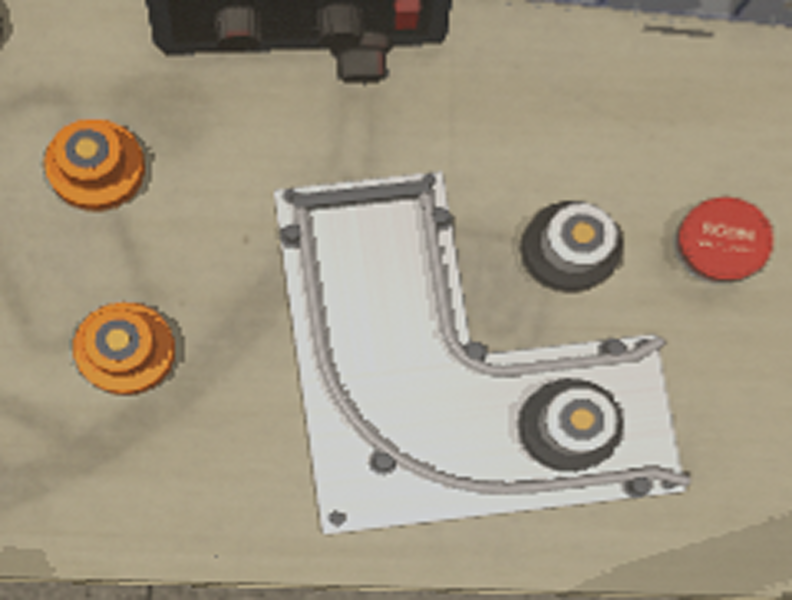

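View pics/scene0.png

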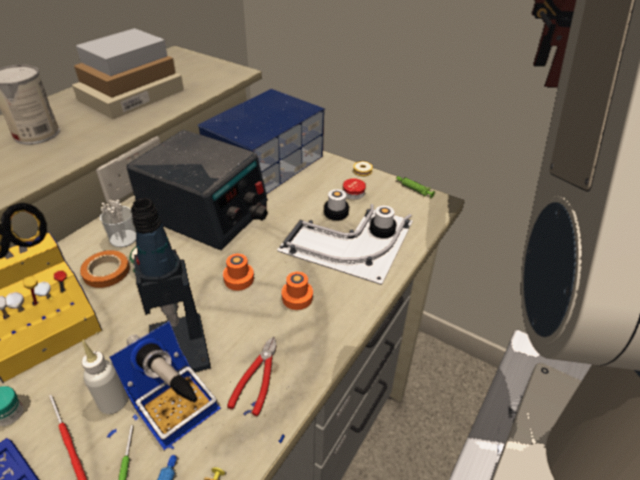

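```bash
cat > fit.py <<'E'
from h import *
from scipy.optimize import least_squares
def cloud(p,box,T=None):
    T=np.array(p['T'] if T is None else T); k,d=K(p)
    u0,v0,u1,v1=box; uu,vv=np.meshgrid(np.arange(u0,u1),np.arange(v0,v1))
    uv=np.c_[uu.ravel(),vv.ravel()].astype(float)
    q=cv2.undistortPoints(uv[:,None],k,d)[:,0]; z=p['range_z'][v0:v1,u0:u1].ravel()
    P=np.c_[q[:,0],-q[:,1],-np.ones(len(q))]*z[:,None]
    P=P@T[:3,:3].T+T[:3,3]; return P[z>0]
def dist(L):   # signed offset from centre line in track frame
    x,y=L.T
    return np.where(x<0,y-60,np.where(y<0,x-60,np.hypot(x,y)-60))
def loc(s,P):
    c,n=np.cos(s[2]),np.sin(s[2]); return (P[:,:2]-s[:2])@np.array([[c,-n],[n,c]])
def fit(P,s):
    s=np.array(list(s)+[32.])
    for it in range(6):
        L=loc(s,P); d=dist(L)
        m=(abs(abs(d)-s[3])<(10 if it<2 else 5))&(L[:,0]>-60)&(L[:,1]>-68)
        s=least_squares(lambda s:abs(dist(loc(s,P[m])))-s[3],s,loss='soft_l1').x
    return s,m.sum(),np.std(abs(dist(loc(s,P[m])))-s[3])
def hub(P,c,z0,z1,r=30):
    m=(np.hypot(*(P[:,:2]-c).T)<r)&(P[:,2]>z0)&(P[:,2]<z1); return P[m]
E
python3 - <<'E'
from fit import *
p=viewer.get_image('top'); P=cloud(p,(290,190,440,340))
print('plate z',[round(np.median(P[(P[:,2]>2)&(P[:,2]<8)][:,2]),1)], np.histogram(P[:,2],np.arange(-6,60,3)))
R=P[(P[:,2]>11)&(P[:,2]<22)]
s,n,e=fit(R,(470,-205,np.pi/2+.13)); print(s,n,e)
def w(s,l): c,q=np.cos(s[2]),np.sin(s[2]); return s[:2]+np.array([[c,-q],[q,c]])@l
print('home',w(s,[60,-50]))
H=hub(P,[413,-232],46,56); print('hub top',H.mean(0),(H.min(0)+H.max(0))/2,len(H),'in track',loc(s,(H.min(0)+H.max(0))[None]/2))
Q=cloud(p,(200,10,520,200)); m=(Q[:,2]>25)&(abs(Q[:,1]+140)<130)
for y in range(-260,0,20):
    a=Q[m&(abs(Q[:,1]-y)<10)]; 
    if len(a): print(y,[ (z,round(a[a[:,2]>z][:,0].min())) for z in(30,60,90,120) if (a[:,2]>z).any()])
print(ctrl.get_obs()['orientation'])
q=viewer.get_image('wrist'); print(q['hand_eye'])
E
```

```text
plate z [np.float64(4.3)] (array([ 830, 7639, 5053, 4767,  832,   54,  267, 1062,  756,  319,   57,
         15,   16,   13,   13,   34,  195,  180,  254,   56,    0]), array([-6, -3,  0,  3,  6,  9, 12, 15, 18, 21, 24, 27, 30, 33, 36, 39, 42,
       45, 48, 51, 54, 57]))
[ 477.61840201 -210.10745495    1.72866603   31.9695044 ] 1032 1.8770189071631014
home [ 517.56373807 -142.99285052]
hub top [ 420.65776825 -243.51879269   49.59163374] [ 421.1816996  -244.03915572   49.92146452] 355 in track [[-24.63705815  61.06944458]]
-260 [(30, 663), (60, 663), (90, 664), (120, 664)]
-240 [(30, 658), (60, 658), (90, 664), (120, 678)]
-220 [(30, 659), (60, 659), (90, 666), (120, 678)]
-200 [(30, 667), (60, 667), (90, 668), (120, 671)]
-180 [(30, 633), (60, 637), (90, 643), (120, 649)]
-160 [(30, 626), (60, 627), (90, 640), (120, 648)]
-140 [(30, 608), (60, 617), (90, 639), (120, 645)]
-120 [(30, 607), (60, 615), (90, 637), (120, 645)]
-100 [(30, 626), (60, 630), (90, 636), (120, 644)]
-80 [(30, 612), (60, 613), (90, 635), (120, 642)]
-60 [(30, 612), (60, 612), (90, 633), (120, 639)]
-40 [(30, 622), (60, 627), (90, 632), (120, 639)]
-20 [(30, 561), (60, 637), (90, 640), (120, 648)]
[3.05964427e+00 7.12811415e-01 2.64691065e-05]
[[-1.25187246e-04  9.57867091e-01  2.87211803e-01  7.91374908e+01]
 [ 9.99999960e-01  4.65471842e-05  2.80633401e-04 -8.14298879e-02]
 [ 2.55440599e-04  2.87211827e-01 -9.57867058e-01 -1.62364962e+02]
 [ 0.00000000e+00  0.00000000e+00  0.00000000e+00  1.00000000e+00]]
```

Emit:
{"api": "play_rows", "payload": {"dp": [[6,13,0],[6,13,0],[6,13,0],[6,13,0],[6,13,0],[6,13,0],[6,13,0],[6,13,0]], "yaw": [6.8,6.8,6.8,6.8,6.8,6.8,6.8,6.8]}}

```text
t: 1.47
ee_pos: [324.5, -456.0, 222.8]
orientation: [2.389, 2.039, -0.0]
ft_force: [-0.3, 0.0, -0.2]
width: 87.7
grasp_force: 0.0
```

Emit:
{"api": "play_rows", "payload": {"dp": [[6,13,0],[6,13,0],[6,13,0],[6,13,0],[6,13,0],[6,13,0],[6,13,0],[6,13,0]], "yaw": [6.8,6.8,6.8,6.8,6.8,6.8,6.8,6.8]}}

```text
t: 2.13
ee_pos: [372.5, -352.0, 222.8]
orientation: [1.193, 2.906, -0.0]
ft_force: [0.1, 0.1, -0.4]
width: 87.7
grasp_force: 0.0
```

Emit:
{"api": "play_rows", "payload": {"dp": [[6,13,0],[6,13,0],[6,13,0],[6,13,0],[6,13,0],[6,13,0],[6,13,0],[6,13,0]], "yaw": [6.8,6.8,6.8,6.8,6.8,6.8,6.8,6.8]}}

```text
t: 2.8
ee_pos: [420.6, -248.0, 222.8]
orientation: [-0.267, 3.13, -0.0]
ft_force: [-0.5, 0.6, -1.1]
width: 87.8
grasp_force: 0.0
```

```bash
cat >> fit.py <<'E'
from scipy.spatial.transform import Rotation
def pose():
    o=ctrl.get_obs(); T=np.eye(4); T[:3,:3]=Rotation.from_rotvec(o['orientation']).as_matrix(); T[:3,3]=o['ee_pos']; return o,T
def yline(T): return np.degrees(np.arctan2(T[1,1],T[0,1]))
E
python3 - <<'E'
from fit import *
o,T=pose(); q=viewer.get_image('wrist'); save(q,'w1'); C=T@np.array(q['hand_eye'])
print(o['t'],np.round(o['ee_pos'],1),yline(T),np.round(o['qpos'],2),o['width'])
P=cloud(q,(0,0,640,480),C)
for y in(1.72866603,): 
    R=P[(P[:,2]>11)&(P[:,2]<22)]; s,n,e=fit(R,(477.6,-210.1,y)); print(s,n,e)
H=hub(P,[421,-244],46,56); print('hub top',H.mean(0),(H.min(0)+H.max(0))/2,len(H),'in track',loc(np.array([477.6,-210.1,1.7287]),(H.min(0)+H.max(0))[None]/2))
E
```

```text
2.8 [ 420.6 -248.   222.8] 99.7654711853565 [-0.56  0.22  1.93  0.    0.99 -2.3 ] 87.75657364465658
[ 476.38422185 -211.97982656    1.72323278   31.95534589] 1992 1.8673227128759138
hub top [ 419.37190496 -245.76130322   50.52080869] [ 419.94245077 -245.57151738   50.17526552] 914 in track [[-25.96366766  62.51807331]]
```

View pics/w1.png

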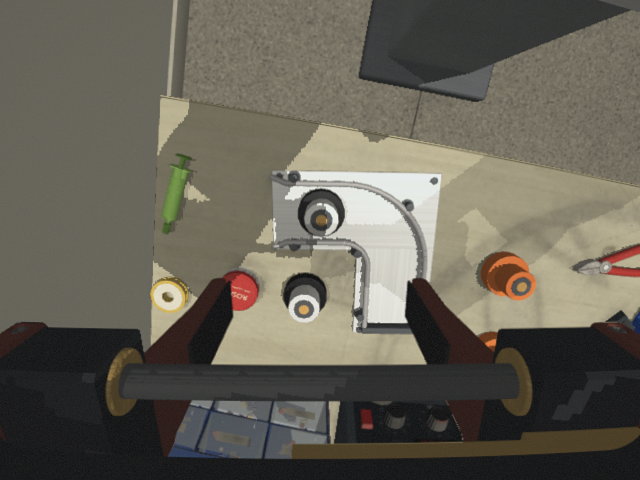

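Emit:
{"api": "play_rows", "payload": {"dp": [[0,3,-24],[0,0,-24],[0,0,-24],[0,0,-24],[0,0,-24],[0,0,-24],[0,0,-24],[0,0,-24]], "yaw": [-0.8,0,0,0,0,0,0,0]}}

```text
t: 3.52
ee_pos: [420.4, -246.1, 29.7]
orientation: [-0.233, 3.132, -0.001]
ft_force: [-0.4, -0.1, 0.5]
width: 87.7
grasp_force: 0.0
```

Emit:
{"api": "play_rows", "payload": {"dp": [[0,0,-2],[0,0,0],[0,0,0],[0,0,0],[0,0,0],[0,0,0]], "yaw": [0,0,0,0,0,0], "gripper": 0.545}}

```text
t: 4.02
ee_pos: [421.0, -246.1, 29.9]
orientation: [-0.236, 3.131, -0.002]
ft_force: [-0.2, 0.2, -0.4]
width: 51.4
grasp_force: 0.0
```

Run:
```python
from fit import *
o,T=pose(); print(np.round(o['ee_pos'],1),yline(T),o['width'],o['grasp_force'],np.round(o['qpos'],2))
s=np.array([477,-211,1.727]); L=loc(s,o['ee_pos'][None])[0]; print('tcp in track',L)
c,n=np.cos(s[2]),np.sin(s[2]); M=np.array([[c,-n],[n,c]])
lead=3; prev=o['ee_pos'][:2]; py=yline(T)
for S in np.linspace(L[0]-lead,60*np.pi/2+48,33)[1:]:
    if S<0: b=[S,60];a=0
    elif S<60*np.pi/2: a=S/60; b=[60*np.sin(a),60*np.cos(a)]
    else: a=np.pi/2; b=[60,-(S-60*np.pi/2)]
    t=np.array([np.cos(a),-np.sin(a)]); w=s[:2]+M@(np.array(b)+lead*t); y=np.degrees(s[2]-a)
    d=np.round(w-prev,1); dy=round(y-py,1); print(d,dy); prev=prev+d; py+=dy
```

```text
[ 421.  -246.1   29.9] 98.61773257424558 51.3884683734933 0.0 [-0.55  0.55  2.03  0.    0.56 -2.27]
tcp in track [-25.92329044  60.79434206]
[-0.   5.4] 0.3
[-0.9  5.3] 0.0
[-0.8  5.3] 0.0
[-0.8  5.3] 0.0
[-0.9  5.2] 0.0
[-0.6  5.4] -3.0
[-0.   5.3] -5.1
[0.4 5.4] -5.1
[0.9 5.2] -5.1
[1.4 5.2] -5.1
[1.8 5. ] -5.1
[2.3 4.9] -5.1
[2.7 4.6] -5.2
[3.1 4.4] -5.1
[3.4 4.1] -5.1
[3.8 3.7] -5.1
[4.2 3.4] -5.1
[4.4 3. ] -5.1
[4.7 2.7] -5.1
[4.9 2.1] -5.1
[5.  1.8] -5.1
[5.2 1.3] -5.1
[5.3 0.8] -5.1
[5.3 0.8] -0.2
[5.3 0.8] 0.0
[5.3 0.9] 0.0
[5.2 0.8] 0.0
[5.3 0.8] 0.0
[5.3 0.9] 0.0
[5.3 0.8] 0.0
[5.3 0.8] 0.0
[5.3 0.9] 0.0
```

Emit:
{"api": "play_rows", "payload": {"dp": [[0,5.4,0],[-0.9,5.3,0],[-0.8,5.3,0],[-0.8,5.3,0],[-0.9,5.2,0],[-0.6,5.4,0],[0,5.3,0],[0.4,5.4,0]], "yaw": [0.3,0,0,0,0,-3,-5.1,-5.1]}}

```text
t: 4.68
ee_pos: [416.7, -202.4, 28.7]
orientation: [0.123, 3.139, -0.0]
ft_force: [0.9, -1.3, -0.7]
width: 40.0
grasp_force: 0.7
```

Run:
```python
from fit import *
o,T=pose(); print(np.round(o['ee_pos'],1),yline(T),o['width'],np.round(o['qpos'],2))
s=np.array([477,-211,1.727]); print('tcp',loc(s,o['ee_pos'][None])[0])
q=viewer.get_image('wrist'); save(q,'w2')
```

```text
[ 416.7 -202.4   28.7] 85.50603430028822 40.04817544277233 [-0.48  0.53  2.08 -0.    0.52 -1.97]
tcp [17.85702371 58.2770457 ]
```

View pics/w2.png

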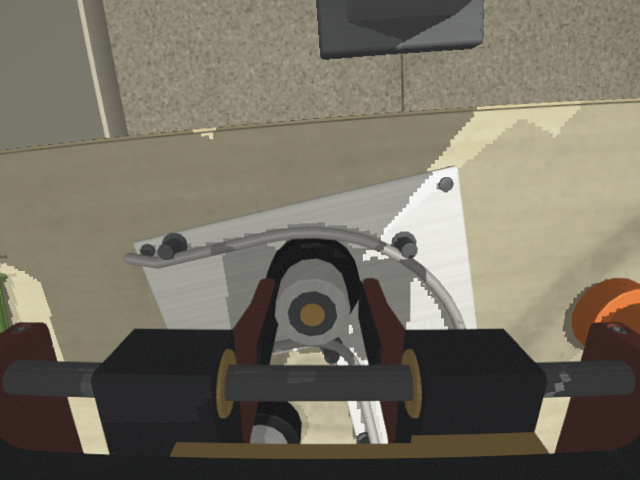

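The view shows the carrier's hub at (312,315), caged between the fingers and upright. I'm continuing round the bend.

Emit:
{"api": "play_rows", "payload": {"dp": [[0.9,5.2,0],[1.4,5.2,0],[1.8,5.0,0],[2.3,4.9,0],[2.7,4.6,0],[3.1,4.4,0],[3.4,4.1,0],[3.8,3.7,0]], "yaw": [-5.1,-5.1,-5.1,-5.1,-5.2,-5.1,-5.1,-5.1]}}

```text
t: 5.4
ee_pos: [435.5, -165.3, 28.4]
orientation: [-1.209, -2.898, 0.0]
ft_force: [-0.3, -2.4, 0.0]
width: 39.8
grasp_force: 0.8
```

Emit:
{"api": "play_rows", "payload": {"dp": [[4.2,3.4,0],[4.4,3.0,0],[4.7,2.7,0],[4.9,2.1,0],[5.0,1.8,0],[5.2,1.3,0],[5.3,0.8,0],[5.3,0.8,0]], "yaw": [-5.1,-5.1,-5.1,-5.1,-5.1,-5.1,-5.1,-0.2]}}

```text
t: 6.07
ee_pos: [474.2, -149.4, 28.3]
orientation: [-2.042, -2.385, 0.001]
ft_force: [-1.0, -0.5, 0.2]
width: 39.7
grasp_force: 0.6
```

Run:
```python
from fit import *
o,T=pose(); print(np.round(o['ee_pos'],1),yline(T),o['width'],np.round(o['qpos'],2),o['ft_force'])
s=np.array([477,-211,1.727]); print('tcp',loc(s,o['ee_pos'][None])[0])
q=viewer.get_image('wrist'); save(q,'w3')
```

```text
[ 474.2 -149.4   28.3] 8.874080333601846 39.65024036077468 [-0.33  0.56  2.01 -0.    0.57 -0.48] [-0.97168368 -0.50098021  0.17552654]
tcp [61.28754526 -6.76886491]
```

View pics/w3.png

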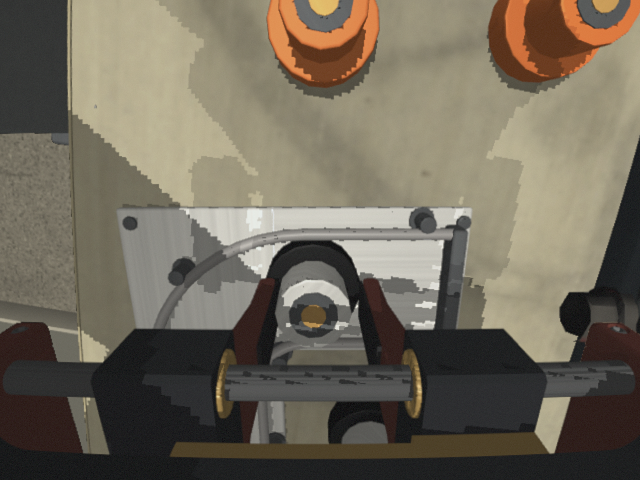

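The carrier, with its hub at (312,315), is now in the exit leg and the stop is to the right at column 455. I'm pushing on slowly.

Emit:
{"api": "play_rows", "payload": {"dp": [[5.3,0.8,0],[5.3,0.8,0],[5.3,0.9,0],[5.3,0.8,0],[5.3,0.8,0],[5.3,0.9,0],[5.0,0.8,0],[4.0,0.6,0]], "yaw": [0,0,0,0,0,0,0,0]}}

```text
t: 6.78
ee_pos: [516.6, -143.5, 28.7]
orientation: [2.041, 2.388, 0.0]
ft_force: [-0.9, 0.4, -0.5]
width: 39.8
grasp_force: 0.3
```

Emit:
{"api": "play_rows", "payload": {"dp": [[1.5,0.2,0],[1,0.2,0],[1,0.2,0],[0,0,0]], "yaw": [0,0,0,0]}}

```text
t: 7.12
ee_pos: [519.3, -143.0, 28.7]
orientation: [-2.042, -2.387, 0.0]
ft_force: [-0.1, 0.2, -1.0]
width: 39.7
grasp_force: 0.2
```

Emit:
{"api": "play_rows", "payload": {"dp": [[1,0.2,0],[1,0.2,0],[1,0.2,0],[0,0,0]], "yaw": [0,0,0,0]}}

```text
t: 7.45
ee_pos: [520.0, -142.3, 28.5]
orientation: [-2.039, -2.385, 0.004]
ft_force: [-7.8, -1.6, 6.2]
width: 39.9
grasp_force: 4.0
```

Emit:
{"api": "play_rows", "payload": {"dp": [[1,0.2,0],[0.5,0,0],[0,0,0]], "yaw": [0,0,0]}}

```text
t: 7.7
ee_pos: [520.1, -142.1, 28.4]
orientation: [-2.037, -2.384, 0.006]
ft_force: [-12.0, -3.6, 10.3]
width: 39.8
grasp_force: 6.2
```

Contact with the stop shows in the force. I'll back off, open and rise.

Emit:
{"api": "play_rows", "payload": {"dp": [[-2,-0.3,0],[-2,-0.3,0],[-1,0,0],[0,0,0]], "yaw": [0,0,0,0]}}

```text
t: 8.03
ee_pos: [519.2, -142.9, 28.8]
orientation: [2.041, 2.387, 0.001]
ft_force: [-0.0, 0.4, 0.8]
width: 39.9
grasp_force: 0.0
```

Emit:
{"api": "play_rows", "payload": {"dp": [[0,0,0],[0,0,0],[0,0,0],[0,0,0]], "yaw": [0,0,0,0], "gripper": 0.3}}

```text
t: 8.37
ee_pos: [519.0, -142.8, 28.7]
orientation: [2.042, 2.388, 0.0]
ft_force: [-0.2, 0.0, 1.0]
width: 60.6
grasp_force: 0.0
```

Emit:
{"api": "play_rows", "payload": {"dp": [[0,0,5],[0,0,10],[0,0,20],[0,0,25],[0,0,30],[0,0,30],[0,0,20],[0,0,0]], "yaw": [0,0,0,0,0,0,0,0]}}

```text
t: 9.03
ee_pos: [521.6, -143.6, 174.0]
orientation: [2.037, 2.382, 0.006]
ft_force: [0.8, 0.3, -0.1]
width: 61.4
grasp_force: 0.0
```

Run:
```python
from fit import *
o,T=pose(); q=viewer.get_image('wrist'); save(q,'w4'); C=T@np.array(q['hand_eye'])
print(o['t'],o['ee_pos'],o['ft_force'],o['width'])
P=cloud(q,(0,0,640,480),C)
H=hub(P,[516,-144],46,56); m=(H.min(0)+H.max(0))/2
for s in([477,-211,1.727],[477.6,-210.1,1.7287]): print(m,loc(np.array(s),m[None]),H[:,2].std())
```

```text
9.0333 [ 521.64874208 -143.6219979   173.99764119] [ 0.83695271  0.25301812 -0.10668092] 61.3986674321165
[ 516.60156866 -140.0592936    49.71812056] [[ 63.91621718 -50.15561032]] 0.9913150833201633
[ 516.60156866 -140.0592936    49.71812056] [[ 63.03640612 -49.53013643]] 0.9913150833201633
```

View pics/w4.png

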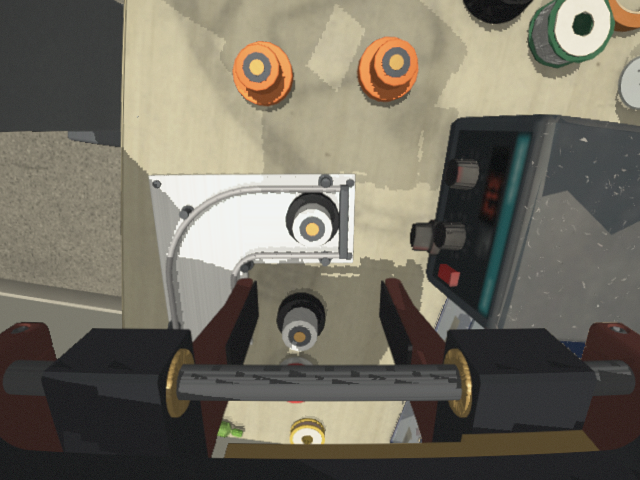

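The carrier, with its hub at (312,228), is flat on the plate against the end stop at column 345. The spare at (300,320) is undisturbed and the gripper is clear, so I'm handing in.

```bash
python3 -c "
from workcell import ticket; print(ticket.close_job())"
```

```text
the job is handed in; nothing more can be done
None
```

The carrier is round the bend and sits flat against the end stop, measured within about 4 mm of its home place. The spare showed no sign of being moved, the gripper is clear, and the job was handed in at about 9 s (no verdict was returned).

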